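# Nest the graded specimen trays in their dock and lock them in

## Robot

A 7-joint arm with a two-finger parallel gripper is mounted at the origin on the work surface. World frame = base frame: x ahead of the robot, y to its left, z up, the work surface at z = 0. Lengths are in m, angles in rad, forces in N, time in s.
With the tool pointing down it reaches from about 0.4 to 0.925 m from the base axis. Payload 5.6 kg.
Tool frame: the origin (TCP) lies midway between the tips of the shut fingers; the grasp point (between the pads) lies 19 mm behind it (arm.tcp_to_grasp is the z of the grasp point in the tool frame, in m); z points along the fingers, y is the line along which they close (so a half turn about z gives the same grasp; the last joint's range is limited). The gripper opens to 85 mm and grips with 20 to 120 N. Pads are 22 mm wide; open, the fingers measure 114 mm over their backs; the gripper's body (76 mm by 85 mm) begins 54 mm behind the grasp point. The pads swing forward as they close: fully open they stand 13 mm farther back than shut.
Start: joints at [1.301, 0.468, -0.012, 1.603, 0.006, 1.071, -0.056], TCP at [0.146, -0.633, 0.231] pointing down, gripper open.
Joint ranges: [-2.53, 2.53], [-0.31, 2.02], [-1.57, 1.55], [0.28, 2.44], [-1.29, 4.43], [0.15, 1.84], [-2.92, 2.92]. Speed limits (rad/s): [2.57, 2.57, 3.14, 3.14, 3.14, 3.14, 3.14].

## Interface

Orientations are given as a rotation vector (axis times angle).
In Python, from bench import arm, snapshot, camera_model, order gives the robot as it stands. The module is installed in compiled form; this text tells all that it offers.
- The arm moves only by the tool apply_moves, never from a script. Its argument "commands" is a list of rows, each an object of numbers: "rx", "ry", "rz": the turn, a rotation vector about the tool's x, y, z scaled (see below); "tx", "ty", "tz": the shift along the tool's x, y, z scaled (see below); "grip": the finger opening in mm, from 0 to 85.4. In form: [{"rx": .., "ry": .., "rz": .., "tx": .., "ty": .., "tz": .., "grip": ..}, ...]. A call has 1 to 8 rows; each row is the pose to reach, as a shift and turn from the pose commanded when the call began, along the tool's axes at that moment; what a row does not reach only later rows make up. The controller multiplies each number of a shift by 0.15 m and each number of a turn by 60 degrees. A row lasts 1/10 s, in which the tool goes at most 50 mm and 8.59 degrees, less where a joint would pass 70% of its speed; a pose out of reach is approached as far as the arm can. A call with a number of a shift or a turn outside -1 to 1 is refused whole. A call with a gripper value outside its range is refused whole. The fingers move at their own pace and stop on an object; "squeeze" is the grip in N (left out, the last holds). Time passes only in rows, so rows that repeat a pose let the fingers close. It gives the time, the measured TCP pose, the force, the opening and the grip force at its end, in the units of the state.
- arm.state(): the state, without advancing time (a new reading comes with each control period).
- snapshot(name): name is "scene" or "top"; returns the picture (384x512x3 uint8, red, green, blue); there is no depth.
- camera_model(name): a dict with "K" (3x3 intrinsics, pixels), "R" (3x3) and "t" (3): a world point X has camera coordinates R X + t. Camera axes: x right, y down, z forward; pixel columns grow to the right and rows downward; lengths in m; the calibration is good to about 2 mm. A picture is of the moment at which its call begins. camera_model takes no time and is no camera call.
- order.finish_job(): hands the job in; it is judged then, once.
The state is a dict: "time_s": time; "qpos": joint angles; "joint_velocities": joint speeds; "tau": joint torques, N m; "ee_pos": TCP position; "tcp_rot": TCP orientation; "ft_force": force on the tool from outside, world axes, zero at the start; "wrist_torque": the same for the moment, N m; "grip_width": finger opening in m; "finger_force": force on a finger pad.
Only numpy, scipy, OpenCV 4.12 (cv2) and the standard library are available. Lean on these libraries where they do the work, as an engineer would, in place of code of your own. Each camera call takes 0.05 s, during which the arm holds its last target. There are 200 camera calls.

## Task

Put the graded specimen trays away: slide the blue tray closed end first through the mouth of the aluminium dock until it is fully home against the dock's back wall, and the smaller yellow tray the same way fully home inside the blue one, then swing the red lever shut across the mouth. Slide the trays rather than lifting them off the bench, keep them level, and do not disturb the other things on the bench.

Things in the scene. Friction and masses are not known exactly. Their poses are not given: they have to be found in the camera images.
- dock: Fixed aluminium dock, the largest graded tray, open on top and at its mouth. Origin on the bench under its inner floor's centre; +x points from mouth to back wall. Inside 150 mm long (x -75 to 75), 112 wide; walls 3 thick, 50 high; floor 2 thick; the mouth flares on to x = -94, 130 wide. Blue tray home: its origin at dock x = 12.5 mm, y about 0, z = 2.
- tray_m: Loose slick plastic blue tray, 0.3 kg: 125 mm long (x), 102 wide, 40 high, open on top and at its -x end; floor 2, walls 3, inside 96 wide. Origin at the centre of its underside; +x points to the closed end wall (inner face at x = 59.5), whose bottom turns up like a sled's over the last 25 mm to ride over a 2 mm floor.
- tray_s: Loose slick plastic yellow tray, 0.2 kg, same shape: 100 mm long (x), 80 wide, 32 high; floor 2, walls 3, inside 74 wide. Origin at the centre of its underside; +x points to the closed, sled-nosed end wall (inner face at x = 47). Home in the blue tray its origin lies at blue-tray x = 9.5 mm, y about 0, z = 2.
- lever (a joint): Angle (rad) of the red lever about its upright pivot: 0 = shut, straight across the dock's mouth along the dock's +y; grows as it swings open, 1.57 = pointing along the dock's -x, at most 2.1. Stays where left; a light push moves it. Bar 10 mm wide, 16 high, its middle 24 mm above the bench.
- lever_pivot (a point): The lever's pivot axis, 24 mm above the bench, beside the dock's mouth at dock x = -98 mm, y = -82 mm.
- lever_tip (a point): Free end of the red lever, centre of a knob 16 mm in diameter (16 to 42 mm above the bench), 130 mm from the pivot, 24 mm above the bench.
- vblock: Bystander: loose steel V-block, 50 x 40 x 41 mm. Origin at the centre of its underside.
- ball_standard: Bystander: white ceramic ball 26 mm on a steel stem and 44 mm foot, 57 mm tall. Origin at the centre of its underside.
- wipe_jar: Bystander: amber glass jar with white cap, 56 mm in diameter, 75 mm tall. Origin at the centre of its underside.
- mouse: Bystander: black computer mouse, 60 mm across, 32 mm high, on a 3 mm mouse pad. Origin at the centre of its underside.
- screwdriver: Bystander: red-handled screwdriver, about 200 mm long, lying on the bench. Origin under its middle.
Not all that is in view belongs to the job. What is shaped like the tray_m but orange or white is not meant. What is shaped like the tray_s but turquoise is not meant.

How it is judged:
By the outcome, as a careful person would: the job done as asked, in the order asked, and still so for the second after the job is handed in, with the robot touching nothing.
It also fails if it takes over 67 s, if anything falls off the work surface, if the arm or the gripper's body presses on something with over 40 N, if the wrist force passes 120 N, or if a joint passes its speed limit or range.

## Working session

There is one attempt and no reset: what is moved stays moved. The work goes in short steps, Python scripts to look and compute and a tool call to move; the robot and the scene stay as the last step left them, time stands still between calls to the robot, and variables do not carry over. Pictures are saved under pics/ and viewed, at most 12 in all, crops included, and the job is handed in when it is done.

Besides the shell and the picture viewer there is one more tool, called after "Call:" by a JSON object that holds its "method" and its "body", one argument or row to a line. apply_moves: Moves the arm, as the interface text tells. Its arguments: {"type":"object","properties":{"commands":{"type":"array"},"squeeze":{"type":"number"}},"required":["commands"]}

```bash
mkdir -p pics; python3 - <<'E'
from bench import arm,snapshot,camera_model
import cv2
for n in("scene","top"):
    im=snapshot(n); cv2.imwrite(f"pics/{n}0.png",cv2.resize(im[:,:,::-1],(800,600),interpolation=cv2.INTER_CUBIC)); cv2.imwrite(f"{n}_raw.png",im[:,:,::-1])
    m=camera_model(n); print(n,m['K'].tolist(),m['R'].round(4).tolist(),m['t'].round(4).tolist())
s=arm.state(); print(s['time_s'],s['ee_pos'],s['tcp_rot'],s['grip_width'],arm.tcp_to_grasp)
E
```

```text
scene [[415.0944418386644, 0.0, 260.40925200613776], [0.0, 415.0944418386644, 192.7260750672265], [0.0, 0.0, 1.0]] [[0.3878, 0.9217, -0.0033], [0.5038, -0.2149, -0.8367], [-0.7719, 0.3228, -0.5477]] [-0.2863, -0.1981, 1.7539]
top [[484.57903275780905, 0.0, 255.73682377505244], [0.0, 484.57903275780905, 198.2440735357257], [0.0, 0.0, 1.0]] [[0.0209, -0.9997, 0.0102], [-0.9967, -0.0216, -0.0777], [0.0779, -0.0086, -0.9969]] [0.0556, 0.5682, 1.5666]
0.1 [ 0.14593917 -0.63287129  0.2303894 ] [-3.11979800e+00 -3.55102579e-01  4.93992809e-04] 0.08510628401603934 -0.0187
```

View pics/scene0.png

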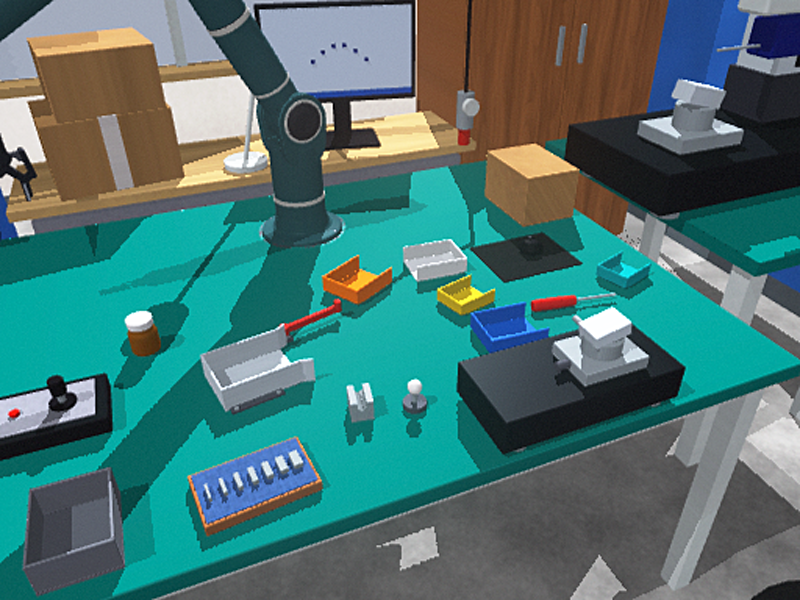

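View pics/top0.png

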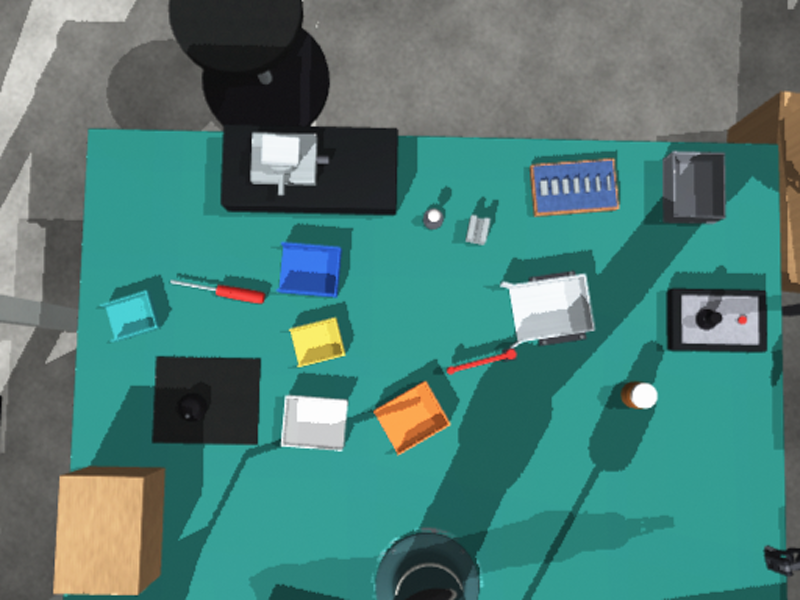

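Blue tray candidates: blue at top (310,270), while orange (412,418) and white (314,422) share its shape but the wrong colour. Yellow candidate: (317,342), while turquoise (131,315) is the wrong colour. The dock is at (550,308) with its mouth to the left, and the lever runs (513,353) to (450,370). I'll confirm these in one enlarged crop, which should also show the open ends.

```bash
python3 - <<'E'
import cv2,numpy as np
t=cv2.imread("top_raw.png");s=cv2.imread("scene_raw.png")
a=cv2.resize(t[145:245,170:390],(800,364),interpolation=cv2.INTER_CUBIC)
b=cv2.resize(s[165:225,260:370],(430,235),interpolation=cv2.INTER_CUBIC)
c=cv2.resize(s[180:265,125:245],(332,235),interpolation=cv2.INTER_CUBIC)
o=np.zeros((600,800,3),np.uint8);o[:364]=a;o[365:600,:430]=b;o[365:600,440:772]=c
cv2.imwrite("pics/crop1.png",o)
E
```

```text
(no output)
```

View pics/crop1.png

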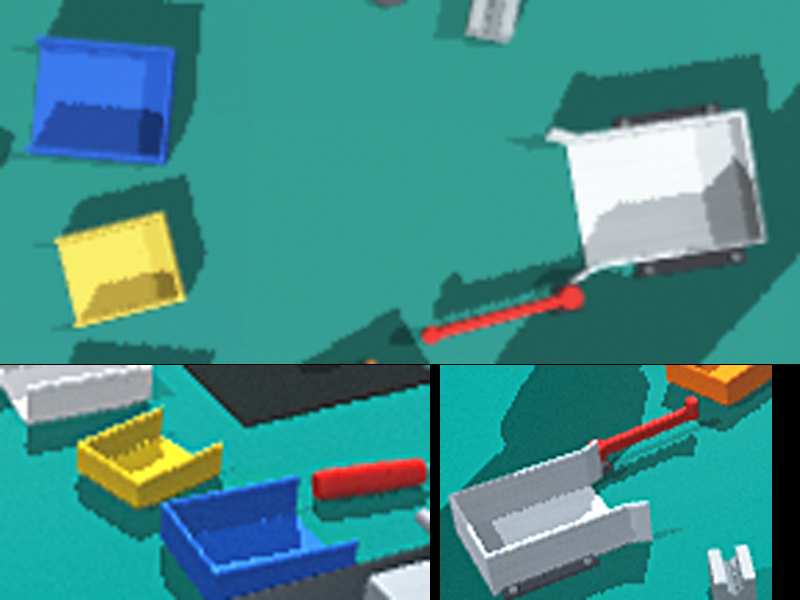

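The crop confirms the blue and yellow trays, both with open ends to the left and closed ends to the right, facing the dock. The dock mouth is on the left and the lever is open at the lower left. Next I'll measure by casting rays from both views.

```bash
cat > h.py <<'E'
import numpy as np,cv2
from bench import camera_model
M={n:camera_model(n) for n in("scene","top")}
def ray(n,p):
    m=M[n];R=m['R'];d=R.T@np.linalg.solve(m['K'],[p[0],p[1],1.]);return -R.T@m['t'],d/np.linalg.norm(d)
def plane(n,p,z):
    c,d=ray(n,p);return c+d*(z-c[2])/d[2]
def tri(pt,ps):
    c,d=ray("top",pt);e,f=ray("scene",ps);s=np.linalg.lstsq(np.c_[d,-f],e-c,rcond=None)[0]
    a,b=c+d*s[0],e+f*s[1];return (a+b)/2,np.linalg.norm(a-b)
def proj(n,X):
    m=M[n];v=m['K']@(m['R']@np.asarray(X)+m['t']);return v[:2]/v[2]
def blob(im,col,n=None):
    hsv=cv2.cvtColor(im,cv2.COLOR_RGB2HSV);lo,hi={'blue':((108,120,60),(125,255,255)),'yellow':((22,110,70),(34,255,255)),'red':((0,180,90),(6,255,255))}[col]
    m=cv2.inRange(hsv,lo,hi);return m
def rect(im,col,z,roi):
    m=blob(im,col);k=np.zeros_like(m);k[roi[1]:roi[3],roi[0]:roi[2]]=255;m&=k
    c=max(cv2.findContours(m,0,2)[0],key=cv2.contourArea)
    P=np.array([plane("top",q[0],z)[:2] for q in c]).astype(np.float32)*1000
    return cv2.minAreaRect(P)
E
python3 - <<'E'
from h import *
im=cv2.imread("top_raw.png")[:,:,::-1].copy()
for c,z,roi in(("blue",.04,(165,145,230,200)),("yellow",.032,(175,190,230,245))):
    r=rect(im,c,z,roi);print(c,r,cv2.boxPoints(r).round(0).tolist())
T=lambda u,v:(170+u/3.636-.36,145+v/3.64-.36)
S=lambda u,v:(260+u/3.909-.36,165+(v-365)/3.917-.36)
D=lambda u,v:(125+(u-440)/2.767-.3,180+(v-365)/2.765-.3)
for k,a,b in(("B closed near",T(165,162),S(163,510)),("B closed far",T(174,47),S(214,577)),("B open far",T(38,40),S(355,545)),("B open near",T(28,152),S(298,480)),
 ("Y closed near",T(185,300),S(79,442)),("Y closed far",T(163,212),S(140,487)),("Y open far",T(56,240),S(220,445)),("Y open near",T(77,325),S(162,410)),
 ("D back near",T(765,242),D(451,495)),("D back far",T(744,111),D(496,560)),("D mouth far",T(549,133),D(650,508)),("D mouth near",T(573,283),D(602,442)),("knobtip",T(430,333),D(692,402)),("pivot",T(571,297),D(604,462))):
    X,e=tri(a,b);print(k,(X*1000).round(0),"gap",round(e*1000,1))
for k,p in(("D back near",(765,242)),("back far",(744,111)),("m far",(549,133)),("m near",(573,283)),("wall-throat far",(567,143)),("throat near",(588,266))):print(k,(plane("top",T(*p),.05)*1000).round(0))
for k,p,z in(("tip",(430,333),.042),("pivot",(571,297),.042),):print(k,(plane("top",T(*p),z)*1000).round(0))
E
```

```text
blue ((646.1292724609375, 257.06396484375), (121.4217300415039, 103.08231353759766), 86.34326934814453) [[591.0, 200.0], [694.0, 193.0], [701.0, 314.0], [599.0, 321.0]]
yellow ((496.1866149902344, 238.51290893554688), (80.42101287841797, 99.24504852294922), 15.33417797088623) [[444.0, 276.0], [471.0, 180.0], [548.0, 201.0], [522.0, 297.0]]
B closed near [594. 203.  34.] gap 3.8
B closed far [696. 195.  38.] gap 0.1
B open far [701. 319.  36.] gap 3.3
B open near [600. 326.  35.] gap 6.3
Y closed near [471. 182.  35.] gap 5.5
Y closed far [549. 204.  29.] gap 4.3
Y open far [521. 297.  32.] gap 2.5
Y open near [447. 278.  32.] gap 4.9
D back near [ 532. -331.   50.] gap 3.7
D back far [ 649. -309.   47.] gap 11.8
D mouth far [ 626. -141.   42.] gap 1.4
D mouth near [ 493. -161.   46.] gap 5.8
knobtip [445. -38.  40.] gap 1.2
pivot [ 482. -162.   11.] gap 10.9
D back near [ 532. -333.   50.]
back far [ 648. -314.   50.]
m far [ 625. -141.   50.]
m near [ 492. -163.   50.]
wall-throat far [ 616. -157.   50.]
throat near [ 507. -176.   50.]
tip [445. -38.  42.]
pivot [ 480. -163.   42.]
```

```bash
cat >> h.py <<'E'
from scipy.spatial.transform import Rotation as Ro
def plan(wps,p=None,yaw=None):
    """wps: (x,y,z mm, yaw deg of tool x). prints tool-frame numbers per call, tool assumed down"""
    from bench import arm
    s=arm.state();R=Ro.from_rotvec(s['tcp_rot']).as_matrix()
    print("t",round(s['time_s'],2),"p",(s['ee_pos']*1000).round(1),"F",np.round(s['ft_force'],1),"w",round(s['grip_width']*1000,1),"yaw",round(np.degrees(np.arctan2(R[1,0],R[0,0])),2),"tilt",np.degrees(R[:2,2]).round(2),"q",np.round(s['qpos'],2))
    if p is None:p=s['ee_pos']*1000
    if yaw is None:yaw=np.degrees(np.arctan2(R[1,0],R[0,0]))
    p=np.array(p,float)
    for w in wps:
        a=np.radians(yaw);X=np.array([np.cos(a),np.sin(a),0]);Y=np.array([np.sin(a),-np.cos(a),0]);Z=np.array([0,0,-1.])
        d=(np.array(w[:3])-p)/150;n=np.round([X@d,Y@d,Z@d,-(w[3]-yaw)/60],3)
        print(w,"-> tx %.3f ty %.3f tz %.3f rz %.3f"%tuple(n),"rows~",int(np.ceil(max(np.linalg.norm(d)*3,abs(w[3]-yaw)/8.59))))
        p=p+150*(X*n[0]+Y*n[1]+Z*n[2]);yaw=yaw-60*n[3]
E
python3 - <<'E'
from h import *
plan([(256,-483,231,13+40),(366,-333,231,86.4),(456,-193,231,86.4),(546,-43,231,86.4),(600,100,231,86.4),(643.8,222.6,150,86.4)])
E
```

```text
t 0.1 p [ 145.9 -632.9  230.4] F [-0.1  0.1 -0.5] w 85.1 yaw 12.99 tilt [-0.03  0.09] q [ 1.3   0.47 -0.01  1.6   0.01  1.07 -0.06]
(256, -483, 231, 53) -> tx 0.940 ty -0.809 tz -0.004 rz -0.667 rows~ 5
(366, -333, 231, 86.4) -> tx 1.239 ty -0.016 tz -0.000 rz -0.557 rows~ 4
(456, -193, 231, 86.4) -> tx 0.969 ty 0.541 tz -0.000 rz 0.000 rows~ 4
(546, -43, 231, 86.4) -> tx 1.036 ty 0.536 tz -0.000 rz 0.000 rows~ 4
(600, 100, 231, 86.4) -> tx 0.974 ty 0.300 tz -0.000 rz 0.000 rows~ 4
(643.8, 222.6, 150, 86.4) -> tx 0.834 ty 0.241 tz 0.540 rz 0.000 rows~ 4
```

Call:
{"method": "apply_moves", "body": {
  "commands": [
    {"tx":0.94,"ty":-0.81,"tz":0,"rz":-0.667,"grip":50},
    {"tx":0.94,"ty":-0.81,"tz":0,"rz":-0.667,"grip":50},
    {"tx":0.94,"ty":-0.81,"tz":0,"rz":-0.667,"grip":50},
    {"tx":0.94,"ty":-0.81,"tz":0,"rz":-0.667,"grip":50},
    {"tx":0.94,"ty":-0.81,"tz":0,"rz":-0.667,"grip":50},
    {"tx":0.94,"ty":-0.81,"tz":0,"rz":-0.667,"grip":50}
  ],
  "squeeze": 20
}}

```text
invalid input
```

Call:
{"method": "apply_moves", "body": {
  "commands": [
    {"tx":1.0,"ty":0,"tz":0,"rz":-0.557,"grip":50},
    {"tx":1.0,"ty":0,"tz":0,"rz":-0.557,"grip":50},
    {"tx":1.0,"ty":0,"tz":0,"rz":-0.557,"grip":50},
    {"tx":1.0,"ty":0,"tz":0,"rz":-0.557,"grip":50},
    {"tx":1.0,"ty":0,"tz":0,"rz":-0.557,"grip":50}
  ]
}}

```text
invalid input
```

Call:
{"method": "apply_moves", "body": {
  "commands": [
    {"tx":1.0,"ty":0.56,"tz":0,"rz":0},
    {"tx":1.0,"ty":0.56,"tz":0,"rz":0},
    {"tx":1.0,"ty":0.56,"tz":0,"rz":0},
    {"tx":1.0,"ty":0.56,"tz":0,"rz":0}
  ]
}}

```text
invalid input
```

Call:
{"method": "apply_moves", "body": {
  "commands": [
    {"tx":1.0,"ty":0.56,"tz":0,"rz":0},
    {"tx":1.0,"ty":0.56,"tz":0,"rz":0},
    {"tx":1.0,"ty":0.56,"tz":0,"rz":0},
    {"tx":1.0,"ty":0.56,"tz":0,"rz":0}
  ]
}}

```text
invalid input
```

```bash
python3 - <<'E'
from h import *
plan([(600,100,200,86.4),(643.8,222.6,100,86.4)])
E
```

```text
t 0.1 p [ 145.9 -632.9  230.4] F [-0.1  0.1 -0.5] w 85.1 yaw 12.99 tilt [-0.03  0.09] q [ 1.3   0.47 -0.01  1.6   0.01  1.07 -0.06]
(600, 100, 200, 86.4) -> tx 4.048 ty -4.081 tz 0.203 rz -1.224 rows~ 18
(643.8, 222.6, 100, 86.4) -> tx 0.833 ty 0.240 tz 0.666 rz 0.000 rows~ 4
```

Call:
{"method": "apply_moves", "body": {
  "commands": [
    {"rx":0,"ry":0,"rz":-0.667,"tx":0.94,"ty":-0.81,"tz":0,"grip":50},
    {"rx":0,"ry":0,"rz":-0.667,"tx":0.94,"ty":-0.81,"tz":0,"grip":50},
    {"rx":0,"ry":0,"rz":-0.667,"tx":0.94,"ty":-0.81,"tz":0,"grip":50},
    {"rx":0,"ry":0,"rz":-0.667,"tx":0.94,"ty":-0.81,"tz":0,"grip":50},
    {"rx":0,"ry":0,"rz":-0.667,"tx":0.94,"ty":-0.81,"tz":0,"grip":50},
    {"rx":0,"ry":0,"rz":-0.667,"tx":0.94,"ty":-0.81,"tz":0,"grip":50}
  ],
  "squeeze": 20
}}

```text
time_s: 0.7
ee_pos: [0.2569, -0.4824, 0.2313]
tcp_rot: [-2.81, -1.405, 0.0]
ft_force: [-0.8, -0.7, 1.2]
grip_width: 0.0505
finger_force: 0.0
```

Every key is needed in each row. Continuing.

Call:
{"method": "apply_moves", "body": {
  "commands": [
    {"rx":0,"ry":0,"rz":-0.557,"tx":1,"ty":0,"tz":0,"grip":50},
    {"rx":0,"ry":0,"rz":-0.557,"tx":1,"ty":0,"tz":0,"grip":50},
    {"rx":0,"ry":0,"rz":-0.557,"tx":1,"ty":0,"tz":0,"grip":50},
    {"rx":0,"ry":0,"rz":-0.557,"tx":1,"ty":0,"tz":0,"grip":50},
    {"rx":0,"ry":0,"rz":-0.557,"tx":1,"ty":0,"tz":0,"grip":50}
  ]
}}

```text
time_s: 1.2
ee_pos: [0.3466, -0.3634, 0.2311]
tcp_rot: [-2.29, -2.15, 0.0]
ft_force: [-0.5, -0.1, -0.7]
grip_width: 0.0495
finger_force: 0.0
```

Call:
{"method": "apply_moves", "body": {
  "commands": [
    {"rx":0,"ry":0,"rz":0,"tx":1,"ty":0.56,"tz":0,"grip":50},
    {"rx":0,"ry":0,"rz":0,"tx":1,"ty":0.56,"tz":0,"grip":50},
    {"rx":0,"ry":0,"rz":0,"tx":1,"ty":0.56,"tz":0,"grip":50},
    {"rx":0,"ry":0,"rz":0,"tx":1,"ty":0.56,"tz":0,"grip":50}
  ]
}}

```text
time_s: 1.6
ee_pos: [0.4412, -0.2169, 0.2314]
tcp_rot: [-2.294, -2.146, -0.002]
ft_force: [1.8, 0.7, 0.1]
grip_width: 0.05
finger_force: 0.0
```

Call:
{"method": "apply_moves", "body": {
  "commands": [
    {"rx":0,"ry":0,"rz":0,"tx":1,"ty":0.56,"tz":0,"grip":50},
    {"rx":0,"ry":0,"rz":0,"tx":1,"ty":0.56,"tz":0,"grip":50},
    {"rx":0,"ry":0,"rz":0,"tx":1,"ty":0.56,"tz":0,"grip":50},
    {"rx":0,"ry":0,"rz":0,"tx":1,"ty":0.56,"tz":0,"grip":50}
  ]
}}

```text
time_s: 2.0
ee_pos: [0.5348, -0.0722, 0.2312]
tcp_rot: [-2.294, -2.146, -0.003]
ft_force: [-0.0, -0.2, -0.3]
grip_width: 0.0499
finger_force: 0.0
```

```bash
python3 - <<'E'
from h import *
plan([(600,100,200,86.4),(643.8,222.6,100,86.4),(643.8,222.6,14,86.4)])
E
```

```text
t 2.0 p [534.8 -72.2 231.2] F [-0.  -0.2 -0.3] w 49.9 yaw 86.19 tilt [0.06 0.09] q [ 0.53  0.34 -0.56  1.85  0.21  1.01 -0.18]
(600, 100, 200, 86.4) -> tx 1.174 ty 0.358 tz 0.208 rz -0.004 rows~ 4
(643.8, 222.6, 100, 86.4) -> tx 0.834 ty 0.240 tz 0.666 rz 0.000 rows~ 4
(643.8, 222.6, 14, 86.4) -> tx 0.000 ty 0.000 tz 0.574 rz 0.000 rows~ 2
```

Call:
{"method": "apply_moves", "body": {
  "commands": [
    {"rx":0,"ry":0,"rz":0,"tx":1,"ty":0.3,"tz":0.2,"grip":50},
    {"rx":0,"ry":0,"rz":0,"tx":1,"ty":0.3,"tz":0.2,"grip":50},
    {"rx":0,"ry":0,"rz":0,"tx":1,"ty":0.3,"tz":0.2,"grip":50},
    {"rx":0,"ry":0,"rz":0,"tx":1,"ty":0.3,"tz":0.2,"grip":50}
  ]
}}

```text
time_s: 2.4
ee_pos: [0.5877, 0.077, 0.1998]
tcp_rot: [-2.288, -2.148, -0.002]
ft_force: [-0.3, 0.0, -0.3]
grip_width: 0.0501
finger_force: 0.0
```

Call:
{"method": "apply_moves", "body": {
  "commands": [
    {"rx":0,"ry":0,"rz":0,"tx":1,"ty":0.3,"tz":0.6,"grip":50},
    {"rx":0,"ry":0,"rz":0,"tx":1,"ty":0.3,"tz":0.6,"grip":50},
    {"rx":0,"ry":0,"rz":0,"tx":1,"ty":0.3,"tz":0.6,"grip":50},
    {"rx":0,"ry":0,"rz":0,"tx":1,"ty":0.3,"tz":0.6,"grip":50},
    {"rx":0,"ry":0,"rz":0,"tx":1,"ty":0.3,"tz":0.6,"grip":50},
    {"rx":0,"ry":0,"rz":0,"tx":1,"ty":0.3,"tz":0.6,"grip":50}
  ]
}}

```text
time_s: 3.0
ee_pos: [0.6417, 0.217, 0.1099]
tcp_rot: [2.294, 2.145, -0.004]
ft_force: [0.1, -0.2, -1.0]
grip_width: 0.0501
finger_force: 0.0
```

```bash
python3 - <<'E'
from h import *
from bench import snapshot
plan([(643.8,222.6,14,86.4)])
im=snapshot("scene");cv2.imwrite("pics/s1.png",cv2.resize(im[120:250,230:403,::-1],(800,600),interpolation=cv2.INTER_CUBIC))
E
```

```text
t 3.0 p [641.7 217.  109.9] F [ 0.1 -0.2 -1. ] w 50.1 yaw 86.16 tilt [-0.1  -0.13] q [-0.03  0.71 -0.51  1.59  0.4   0.95 -0.74]
(643.8, 222.6, 14, 86.4) -> tx 0.038 ty 0.012 tz 0.639 rz -0.004 rows~ 2
```

View pics/s1.png

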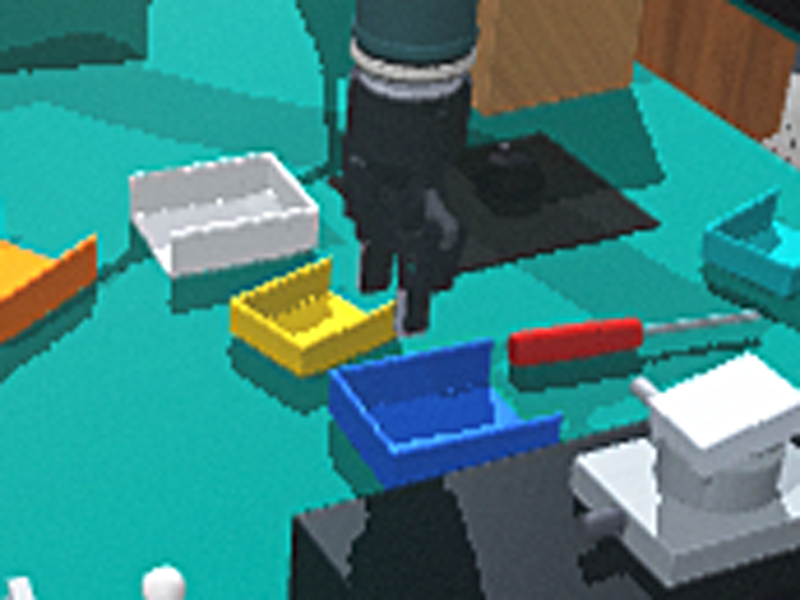

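Fingers are above the blue tray near its end wall, at about (400,320) in the crop. I'll lower them between its walls and spread them against the side walls.

Call:
{"method": "apply_moves", "body": {
  "commands": [
    {"rx":0,"ry":0,"rz":0,"tx":0.05,"ty":0.01,"tz":0.3,"grip":50},
    {"rx":0,"ry":0,"rz":0,"tx":0.05,"ty":0.01,"tz":0.55,"grip":50},
    {"rx":0,"ry":0,"rz":0,"tx":0.05,"ty":0.01,"tz":0.65,"grip":50},
    {"rx":0,"ry":0,"rz":0,"tx":0.05,"ty":0.01,"tz":0.65,"grip":60},
    {"rx":0,"ry":0,"rz":0,"tx":0.05,"ty":0.01,"tz":0.65,"grip":66},
    {"rx":0,"ry":0,"rz":0,"tx":0.05,"ty":0.01,"tz":0.65,"grip":72},
    {"rx":0,"ry":0,"rz":0,"tx":0.05,"ty":0.01,"tz":0.65,"grip":72},
    {"rx":0,"ry":0,"rz":0,"tx":0.05,"ty":0.01,"tz":0.65,"grip":72}
  ],
  "squeeze": 20
}}

```text
time_s: 3.85
ee_pos: [0.6446, 0.2266, 0.0157]
tcp_rot: [2.289, 2.149, 0.004]
ft_force: [-0.7, -1.0, 4.7]
grip_width: 0.0692
finger_force: 23.6
```

```bash
python3 - <<'E'
from h import *
from bench import arm
plan([(643.8,222.6,12,86.4)]);print(arm.state()['finger_force'])
E
```

```text
t 3.85 p [644.6 226.6  15.7] F [-0.7 -1.   4.7] w 69.2 yaw 86.4 tilt [0.16 0.02] q [-0.08  0.83 -0.46  1.61  0.47  0.81 -0.8 ]
(643.8, 222.6, 12, 86.4) -> tx -0.027 ty -0.003 tz 0.024 rz -0.000 rows~ 1
23.59115593135357
```

Internal grip holds (69 mm opening, 24 N). Now for the path to the mouth.

```bash
python3 - <<'E'
from h import *
plan([(634,90,15.7,86.4),(592,-40,15.7,93),(551.7,-107.6,15.7,99.8)])
E
```

```text
t 3.85 p [644.6 226.6  15.7] F [-0.7 -1.   4.7] w 69.2 yaw 86.4 tilt [0.16 0.02] q [-0.08  0.83 -0.46  1.61  0.47  0.81 -0.8 ]
(634, 90, 15.7, 86.4) -> tx -0.914 ty -0.013 tz -0.000 rz -0.000 rows~ 3
(592, -40, 15.7, 93) -> tx -0.882 ty -0.225 tz -0.000 rz -0.110 rows~ 3
(551.7, -107.6, 15.7, 99.8) -> tx -0.436 ty -0.292 tz -0.000 rz -0.113 rows~ 2
```

Call:
{"method": "apply_moves", "body": {
  "commands": [
    {"rx":0,"ry":0,"rz":0,"tx":-0.1,"ty":0,"tz":-0.01,"grip":72},
    {"rx":0,"ry":0,"rz":0,"tx":-0.3,"ty":0,"tz":-0.01,"grip":72},
    {"rx":0,"ry":0,"rz":0,"tx":-0.5,"ty":0,"tz":-0.01,"grip":72},
    {"rx":0,"ry":0,"rz":0,"tx":-0.7,"ty":0,"tz":-0.01,"grip":72},
    {"rx":0,"ry":0,"rz":0,"tx":-0.85,"ty":0,"tz":-0.01,"grip":72},
    {"rx":0,"ry":0,"rz":0,"tx":-0.91,"ty":0,"tz":-0.01,"grip":72},
    {"rx":0,"ry":0,"rz":0,"tx":-0.91,"ty":0,"tz":-0.01,"grip":72}
  ]
}}

```text
time_s: 4.55
ee_pos: [0.6353, 0.0876, 0.0157]
tcp_rot: [2.292, 2.146, -0.001]
ft_force: [1.3, -0.5, 2.3]
grip_width: 0.0695
finger_force: 23.7
```

```bash
python3 - <<'E'
from h import *
from bench import snapshot
plan([(592,-40,15.7,93),(551.7,-107.6,15.7,99.8)])
im=snapshot("top");cv2.imwrite("top_raw.png",im[:,:,::-1])
im=snapshot("scene")
cv2.imwrite("pics/s2.png",cv2.resize(im[120:250,200:373,::-1],(800,600),interpolation=cv2.INTER_CUBIC))
E
```

```text
t 4.55 p [635.3  87.6  15.7] F [ 1.3 -0.5  2.3] w 69.5 yaw 86.24 tilt [ 0.04 -0.1 ] q [ 0.14  0.78 -0.46  1.72  0.48  0.75 -0.63]
(592, -40, 15.7, 93) -> tx -0.868 ty -0.232 tz 0.000 rz -0.113 rows~ 3
(551.7, -107.6, 15.7, 99.8) -> tx -0.436 ty -0.292 tz 0.000 rz -0.113 rows~ 2
```

View pics/s2.png

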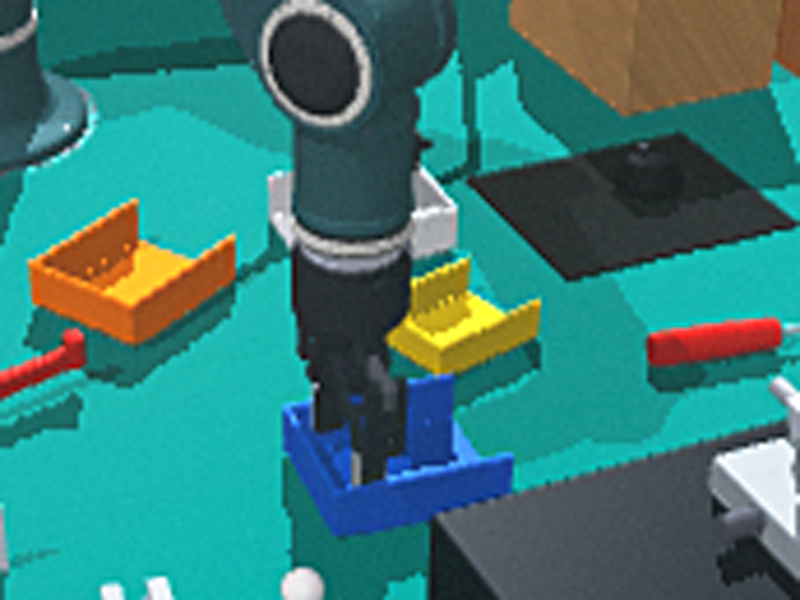

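The blue tray is following the fingers: end wall near (310,450), still level and flat on the bench.

Call:
{"method": "apply_moves", "body": {
  "commands": [
    {"rx":0,"ry":0,"rz":-0.02,"tx":-0.14,"ty":-0.04,"tz":0,"grip":72},
    {"rx":0,"ry":0,"rz":-0.04,"tx":-0.34,"ty":-0.09,"tz":0,"grip":72},
    {"rx":0,"ry":0,"rz":-0.07,"tx":-0.54,"ty":-0.14,"tz":0,"grip":72},
    {"rx":0,"ry":0,"rz":-0.1,"tx":-0.74,"ty":-0.2,"tz":0,"grip":72},
    {"rx":0,"ry":0,"rz":-0.113,"tx":-0.87,"ty":-0.23,"tz":0,"grip":72}
  ]
}}

```text
time_s: 5.15
ee_pos: [0.5929, -0.0372, 0.0157]
tcp_rot: [2.155, 2.284, 0.004]
ft_force: [0.9, 1.1, 0.3]
grip_width: 0.0694
finger_force: 24.1
```

Call:
{"method": "apply_moves", "body": {
  "commands": [
    {"rx":0,"ry":0,"rz":-0.04,"tx":-0.14,"ty":-0.1,"tz":0,"grip":72},
    {"rx":0,"ry":0,"rz":-0.09,"tx":-0.3,"ty":-0.2,"tz":0,"grip":72},
    {"rx":0,"ry":0,"rz":-0.113,"tx":-0.43,"ty":-0.29,"tz":0,"grip":72},
    {"rx":0,"ry":0,"rz":-0.113,"tx":-0.43,"ty":-0.29,"tz":0,"grip":72}
  ]
}}

```text
time_s: 5.55
ee_pos: [0.5516, -0.1064, 0.0155]
tcp_rot: [2.022, 2.404, -0.003]
ft_force: [-1.9, -1.0, 3.3]
grip_width: 0.0694
finger_force: 25.7
```

```bash
python3 - <<'E'
from h import *
from bench import snapshot
plan([(551.7,-107.6,15.7,99.8)])
im=snapshot("top")
cv2.imwrite("pics/s3.png",cv2.resize(im[120:250,240:413,::-1],(800,600),interpolation=cv2.INTER_CUBIC))
E
```

```text
t 5.55 p [ 551.6 -106.4   15.5] F [-1.9 -1.   3.3] w 69.4 yaw 99.89 tilt [-0.06 -0.09] q [ 0.53  0.71 -0.52  1.92  0.55  0.67 -0.16]
(551.7, -107.6, 15.7, 99.8) -> tx -0.008 ty -0.000 tz -0.001 rz 0.001 rows~ 1
```

View pics/s3.png

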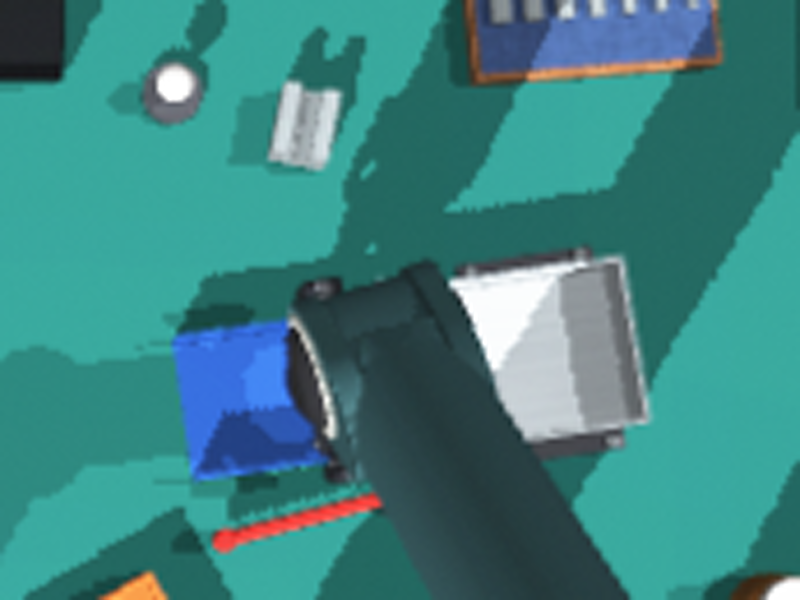

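The tray is in line with the mouth: left edge at (185,400), dock throat near (460,360). Inserting it gently, rising by 2 mm.

Call:
{"method": "apply_moves", "body": {
  "commands": [
    {"rx":0,"ry":0,"rz":0,"tx":-0.1,"ty":0,"tz":0,"grip":72},
    {"rx":0,"ry":0,"rz":0,"tx":-0.2,"ty":0,"tz":0,"grip":72},
    {"rx":0,"ry":0,"rz":0,"tx":-0.3,"ty":0,"tz":-0.003,"grip":72},
    {"rx":0,"ry":0,"rz":0,"tx":-0.4,"ty":0,"tz":-0.006,"grip":72},
    {"rx":0,"ry":0,"rz":0,"tx":-0.5,"ty":0,"tz":-0.01,"grip":72},
    {"rx":0,"ry":0,"rz":0,"tx":-0.5,"ty":0,"tz":-0.01,"grip":72}
  ]
}}

```text
time_s: 6.2
ee_pos: [0.5663, -0.1828, 0.0172]
tcp_rot: [2.023, 2.4, -0.002]
ft_force: [0.8, -2.3, 4.1]
grip_width: 0.0696
finger_force: 26.9
```

```bash
python3 - <<'E'
from h import *
plan([(575.5+.17*42.9,-245.5-.985*42.9,17.7,99.8)])
E
```

```text
t 6.2 p [ 566.3 -182.8   17.2] F [ 0.8 -2.3  4.1] w 69.6 yaw 99.75 tilt [ 0.09 -0.15] q [ 0.65  0.74 -0.52  1.83  0.55  0.71 -0.02]
(582.793, -287.7565, 17.7, 99.8) -> tx -0.708 ty -0.010 tz -0.003 rz -0.001 rows~ 3
```

Call:
{"method": "apply_moves", "body": {
  "commands": [
    {"rx":0,"ry":0,"rz":0,"tx":-0.1,"ty":0,"tz":-0.003,"grip":72},
    {"rx":0,"ry":0,"rz":0,"tx":-0.2,"ty":0,"tz":-0.005,"grip":72},
    {"rx":0,"ry":0,"rz":0,"tx":-0.3,"ty":0,"tz":-0.007,"grip":72},
    {"rx":0,"ry":0,"rz":0,"tx":-0.4,"ty":0,"tz":-0.007,"grip":72},
    {"rx":0,"ry":0,"rz":0,"tx":-0.5,"ty":0,"tz":-0.007,"grip":72},
    {"rx":0,"ry":0,"rz":0,"tx":-0.6,"ty":0,"tz":-0.007,"grip":72},
    {"rx":0,"ry":0,"rz":0,"tx":-0.6,"ty":0,"tz":-0.007,"grip":72}
  ]
}}

```text
time_s: 6.9
ee_pos: [0.5807, -0.271, 0.0174]
tcp_rot: [2.024, 2.401, -0.002]
ft_force: [-0.5, -1.0, -2.1]
grip_width: 0.0697
finger_force: 26.8
```

Call:
{"method": "apply_moves", "body": {
  "commands": [
    {"rx":0,"ry":0,"rz":0,"tx":-0.04,"ty":0,"tz":0,"grip":72},
    {"rx":0,"ry":0,"rz":0,"tx":-0.08,"ty":0,"tz":0,"grip":72},
    {"rx":0,"ry":0,"rz":0,"tx":-0.1,"ty":0,"tz":0,"grip":72},
    {"rx":0,"ry":0,"rz":0,"tx":-0.12,"ty":0,"tz":0,"grip":72}
  ]
}}

```text
time_s: 7.3
ee_pos: [0.5842, -0.2845, 0.0178]
tcp_rot: [-2.019, -2.407, 0.0]
ft_force: [-0.6, 0.3, -2.1]
grip_width: 0.0696
finger_force: 26.8
```

```bash
python3 - <<'E'
from h import *
plan([(575.5+.17*42.9,-245.5-.985*42.9,17.7,99.8)])
E
```

```text
t 7.3 p [ 584.2 -284.5   17.8] F [-0.6  0.3 -2.1] w 69.6 yaw 100.02 tilt [-0.01  0.01] q [ 0.77  0.81 -0.53  1.69  0.54  0.79  0.17]
(582.793, -287.7565, 17.7, 99.8) -> tx -0.020 ty -0.013 tz 0.000 rz 0.004 rows~ 1
```

Call:
{"method": "apply_moves", "body": {
  "commands": [
    {"rx":0,"ry":0,"rz":0,"tx":-0.02,"ty":0,"tz":0,"grip":72},
    {"rx":0,"ry":0,"rz":0,"tx":-0.04,"ty":0,"tz":0,"grip":72},
    {"rx":0,"ry":0,"rz":0,"tx":-0.05,"ty":0,"tz":0,"grip":72},
    {"rx":0,"ry":0,"rz":0,"tx":-0.05,"ty":0,"tz":0,"grip":72}
  ]
}}

```text
time_s: 7.7
ee_pos: [0.5854, -0.2925, 0.0178]
tcp_rot: [2.02, 2.406, -0.0]
ft_force: [-0.2, 0.4, -1.5]
grip_width: 0.0697
finger_force: 26.8
```

```bash
python3 - <<'E'
from h import *
plan([(575.5+.17*42.9,-245.5-.985*42.9,17.7,99.8)])
E
```

```text
t 7.7 p [ 585.4 -292.5   17.8] F [-0.2  0.4 -1.5] w 69.7 yaw 99.97 tilt [ 0.   -0.02] q [ 0.78  0.82 -0.53  1.68  0.54  0.8   0.18]
(582.793, -287.7565, 17.7, 99.8) -> tx 0.034 ty -0.012 tz 0.001 rz 0.003 rows~ 1
```

Call:
{"method": "apply_moves", "body": {
  "commands": [
    {"rx":0,"ry":0,"rz":0,"tx":-0.02,"ty":0,"tz":0,"grip":72},
    {"rx":0,"ry":0,"rz":0,"tx":-0.04,"ty":0,"tz":0,"grip":72},
    {"rx":0,"ry":0,"rz":0,"tx":-0.05,"ty":0,"tz":0,"grip":72},
    {"rx":0,"ry":0,"rz":0,"tx":-0.05,"ty":0,"tz":0,"grip":72}
  ]
}}

```text
time_s: 8.1
ee_pos: [0.586, -0.2941, 0.0174]
tcp_rot: [-2.011, -2.405, -0.004]
ft_force: [-3.2, 9.1, 0.9]
grip_width: 0.0693
finger_force: 26.9
```

```bash
python3 - <<'E'
from h import *
from bench import snapshot
plan([])
im=snapshot("scene")
cv2.imwrite("pics/s4.png",cv2.resize(im[150:280,100:273,::-1],(800,600),interpolation=cv2.INTER_CUBIC))
E
```

```text
t 8.1 p [ 586.  -294.1   17.4] F [-3.2  9.1  0.9] w 69.3 yaw 100.18 tilt [-0.19  0.36] q [ 0.79  0.82 -0.53  1.67  0.53  0.81  0.19]
```

View pics/s4.png

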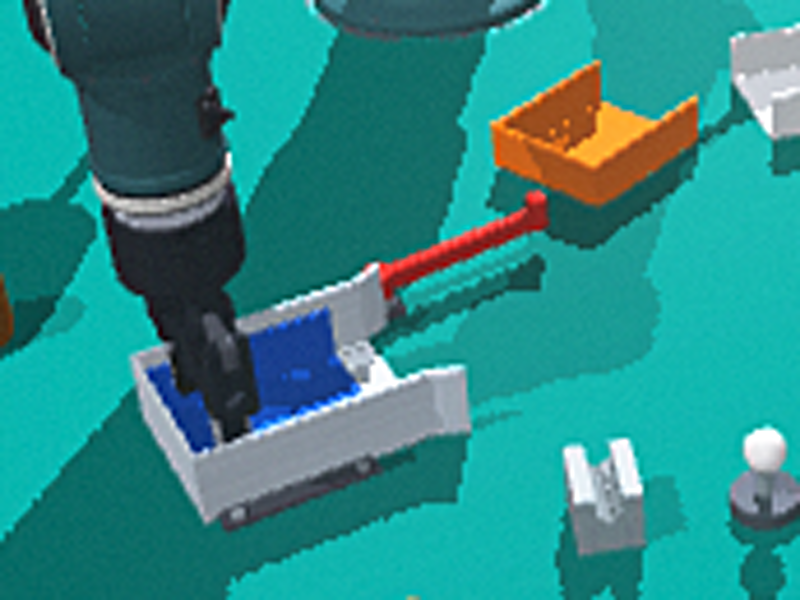

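The blue tray is inside the dock and reacting with about 9 N. I'll relax the fingers and push its end wall directly to seat it.

Call:
{"method": "apply_moves", "body": {
  "commands": [
    {"rx":0,"ry":0,"rz":0.004,"tx":0.02,"ty":0,"tz":0,"grip":62},
    {"rx":0,"ry":0,"rz":0.004,"tx":0.02,"ty":0,"tz":0,"grip":62},
    {"rx":0,"ry":0,"rz":0.004,"tx":0,"ty":0,"tz":0,"grip":62},
    {"rx":0,"ry":0,"rz":0.004,"tx":-0.03,"ty":0,"tz":0,"grip":62},
    {"rx":0,"ry":0,"rz":0.004,"tx":-0.05,"ty":0,"tz":0,"grip":62}
  ]
}}

```text
time_s: 8.65
ee_pos: [0.5881, -0.3076, 0.018]
tcp_rot: [2.026, 2.401, 0.0]
ft_force: [-1.0, 5.3, 1.4]
grip_width: 0.062
finger_force: 2.5
```

Call:
{"method": "apply_moves", "body": {
  "commands": [
    {"rx":0,"ry":0,"rz":0,"tx":-0.02,"ty":0,"tz":0,"grip":62},
    {"rx":0,"ry":0,"rz":0,"tx":-0.03,"ty":0,"tz":0,"grip":62},
    {"rx":0,"ry":0,"rz":0,"tx":-0.03,"ty":0,"tz":0,"grip":62}
  ]
}}

```text
time_s: 8.95
ee_pos: [0.5884, -0.3076, 0.0175]
tcp_rot: [-2.02, -2.4, -0.004]
ft_force: [-2.2, 7.5, 2.9]
grip_width: 0.062
finger_force: 4.2
```

```bash
python3 - <<'E'
from h import *
plan([])
E
```

```text
t 8.95 p [ 588.4 -307.6   17.5] F [-2.2  7.5  2.9] w 62.0 yaw 99.82 tilt [-0.13  0.29] q [ 0.8   0.83 -0.53  1.65  0.53  0.81  0.21]
```

Call:
{"method": "apply_moves", "body": {
  "commands": [
    {"rx":0,"ry":0,"rz":0,"tx":0.08,"ty":0,"tz":0,"grip":55},
    {"rx":0,"ry":0,"rz":0,"tx":0.08,"ty":0,"tz":-0.3,"grip":35},
    {"rx":0,"ry":0,"rz":0,"tx":0.08,"ty":0,"tz":-0.6,"grip":35},
    {"rx":0,"ry":0,"rz":0,"tx":0.08,"ty":0,"tz":-0.8,"grip":35},
    {"rx":0,"ry":0,"rz":0,"tx":0.4,"ty":0,"tz":-0.8,"grip":35},
    {"rx":0,"ry":0,"rz":0,"tx":0.7,"ty":0,"tz":-0.8,"grip":35},
    {"rx":0,"ry":0,"rz":0,"tx":1,"ty":0,"tz":-0.8,"grip":35}
  ]
}}

```text
time_s: 9.65
ee_pos: [0.5631, -0.1627, 0.1384]
tcp_rot: [2.025, 2.399, 0.0]
ft_force: [0.3, 0.5, 0.6]
grip_width: 0.0348
finger_force: 0.0
```

```bash
python3 - <<'E'
from h import *
plan([(547,-30,137,99.8),(525,98,137,99.8),(501.8,217.3,80,105.4)])
E
```

```text
t 9.65 p [ 563.1 -162.7  138.4] F [0.3 0.5 0.6] w 34.8 yaw 99.67 tilt [ 0.08 -0.07] q [ 0.71  0.57 -0.65  1.81  0.43  0.91  0.04]
(547, -30, 137, 99.8) -> tx 0.890 ty 0.043 tz 0.009 rz -0.002 rows~ 3
(525, 98, 137, 99.8) -> tx 0.866 ty 0.000 tz 0.000 rz -0.000 rows~ 3
(501.8, 217.3, 80, 105.4) -> tx 0.810 ty -0.017 tz 0.380 rz -0.094 rows~ 3
```

Call:
{"method": "apply_moves", "body": {
  "commands": [
    {"rx":0,"ry":0,"rz":0,"tx":0.89,"ty":0.04,"tz":0,"grip":35},
    {"rx":0,"ry":0,"rz":0,"tx":0.89,"ty":0.04,"tz":0,"grip":35},
    {"rx":0,"ry":0,"rz":0,"tx":0.89,"ty":0.04,"tz":0,"grip":35},
    {"rx":0,"ry":0,"rz":0,"tx":0.89,"ty":0.04,"tz":0,"grip":35}
  ]
}}

```text
time_s: 10.05
ee_pos: [0.5461, -0.0247, 0.1387]
tcp_rot: [-2.014, -2.411, -0.003]
ft_force: [-0.4, -0.9, -0.1]
grip_width: 0.0349
finger_force: 0.0
```

Call:
{"method": "apply_moves", "body": {
  "commands": [
    {"rx":0,"ry":0,"rz":0,"tx":0.87,"ty":0,"tz":0,"grip":35},
    {"rx":0,"ry":0,"rz":0,"tx":0.87,"ty":0,"tz":0,"grip":35},
    {"rx":0,"ry":0,"rz":0,"tx":0.87,"ty":0,"tz":0,"grip":35},
    {"rx":0,"ry":0,"rz":0,"tx":0.87,"ty":0,"tz":0,"grip":35}
  ]
}}

```text
time_s: 10.45
ee_pos: [0.524, 0.1023, 0.1385]
tcp_rot: [-2.016, -2.409, -0.004]
ft_force: [0.1, 0.0, -0.4]
grip_width: 0.0352
finger_force: 0.0
```

Call:
{"method": "apply_moves", "body": {
  "commands": [
    {"rx":0,"ry":0,"rz":-0.094,"tx":0.8,"ty":-0.01,"tz":0.38,"grip":35},
    {"rx":0,"ry":0,"rz":-0.094,"tx":0.8,"ty":-0.01,"tz":0.38,"grip":35},
    {"rx":0,"ry":0,"rz":-0.094,"tx":0.8,"ty":-0.01,"tz":0.38,"grip":35},
    {"rx":0,"ry":0,"rz":-0.094,"tx":0.8,"ty":-0.01,"tz":0.38,"grip":35},
    {"rx":0,"ry":0,"rz":-0.094,"tx":0.8,"ty":-0.01,"tz":0.38,"grip":35}
  ]
}}

```text
time_s: 10.95
ee_pos: [0.5033, 0.2147, 0.0804]
tcp_rot: [1.904, 2.498, -0.002]
ft_force: [0.5, 0.5, 0.6]
grip_width: 0.035
finger_force: 0.0
```

```bash
python3 - <<'E'
from h import *
from bench import snapshot
plan([(501.8,217.3,15,105.4)])
im=snapshot("top");cv2.imwrite("pics/t5.png",cv2.resize(im[165:230,315:402,::-1],(800,600),interpolation=cv2.INTER_CUBIC))
r=rect(im,"blue",.042,(310,160,400,240));print(r,cv2.boxPoints(r).round(0).tolist())
im=snapshot("scene")
E
```

```text
t 10.95 p [503.3 214.7  80.4] F [0.5 0.5 0.6] w 35.0 yaw 105.38 tilt [-0.01 -0.07] q [ 0.05  0.61 -0.66  1.93  0.53  0.78 -0.64]
(501.8, 217.3, 15, 105.4) -> tx 0.019 ty -0.005 tz 0.436 rz -0.000 rows~ 2
((579.614990234375, -256.0541076660156), (102.40829467773438, 131.13507080078125), 9.570722579956055) [[518.0, -200.0], [540.0, -329.0], [641.0, -312.0], [619.0, -183.0]]
```

View pics/t5.png

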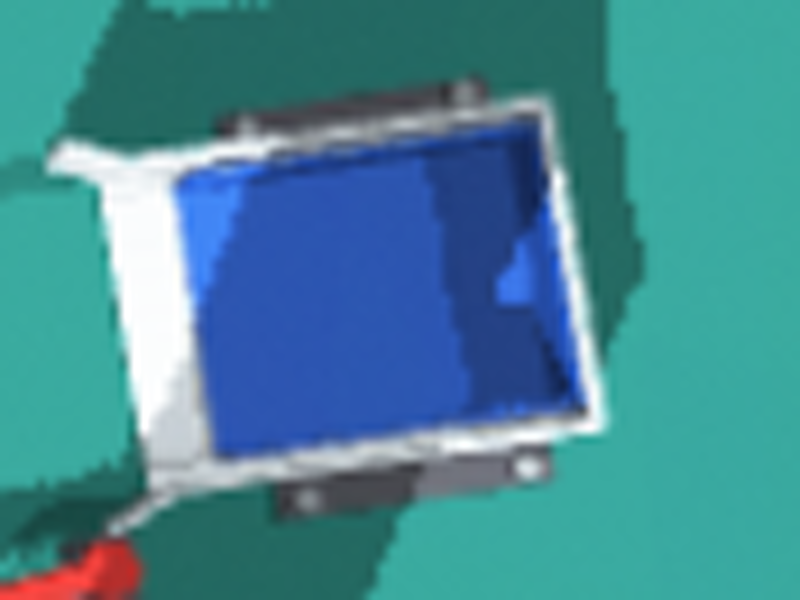

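The blue tray sits flush against the dock's back wall, right edge about (545–590, 120–400), and square to it. Now the yellow tray.

Call:
{"method": "apply_moves", "body": {
  "commands": [
    {"rx":0,"ry":0,"rz":0,"tx":0.02,"ty":-0.005,"tz":0.25,"grip":35},
    {"rx":0,"ry":0,"rz":0,"tx":0.02,"ty":-0.005,"tz":0.42,"grip":35},
    {"rx":0,"ry":0,"rz":0,"tx":0.02,"ty":-0.005,"tz":0.435,"grip":35},
    {"rx":0,"ry":0,"rz":0,"tx":0.02,"ty":-0.005,"tz":0.435,"grip":42},
    {"rx":0,"ry":0,"rz":0,"tx":0.02,"ty":-0.005,"tz":0.435,"grip":46},
    {"rx":0,"ry":0,"rz":0,"tx":0.02,"ty":-0.005,"tz":0.435,"grip":52},
    {"rx":0,"ry":0,"rz":0,"tx":0.02,"ty":-0.005,"tz":0.435,"grip":52},
    {"rx":0,"ry":0,"rz":0,"tx":0.02,"ty":-0.005,"tz":0.435,"grip":52}
  ],
  "squeeze": 20
}}

```text
time_s: 11.85
ee_pos: [0.5023, 0.2183, 0.0167]
tcp_rot: [1.903, 2.497, 0.002]
ft_force: [0.3, -2.0, 5.5]
grip_width: 0.0484
finger_force: 21.2
```

```bash
python3 - <<'E'
from h import *
plan([(531,80,15,102.5),(546,-60,15,99.8)])
E
```

```text
t 11.85 p [502.3 218.3  16.7] F [ 0.3 -2.   5.5] w 48.4 yaw 105.37 tilt [ 0.12 -0.  ] q [-0.02  0.71 -0.58  1.95  0.62  0.67 -0.72]
(531, 80, 15, 102.5) -> tx -0.940 ty -0.060 tz 0.011 rz 0.048 rows~ 3
(546, -60, 15, 99.8) -> tx -0.933 ty -0.104 tz 0.000 rz 0.045 rows~ 3
```

Call:
{"method": "apply_moves", "body": {
  "commands": [
    {"rx":0,"ry":0,"rz":0.005,"tx":-0.1,"ty":-0.005,"tz":-0.01,"grip":52},
    {"rx":0,"ry":0,"rz":0.015,"tx":-0.3,"ty":-0.02,"tz":-0.01,"grip":52},
    {"rx":0,"ry":0,"rz":0.03,"tx":-0.5,"ty":-0.03,"tz":-0.01,"grip":52},
    {"rx":0,"ry":0,"rz":0.04,"tx":-0.7,"ty":-0.045,"tz":-0.01,"grip":52},
    {"rx":0,"ry":0,"rz":0.048,"tx":-0.88,"ty":-0.056,"tz":-0.01,"grip":52},
    {"rx":0,"ry":0,"rz":0.048,"tx":-0.94,"ty":-0.06,"tz":-0.01,"grip":52}
  ]
}}

```text
time_s: 12.45
ee_pos: [0.5306, 0.0757, 0.0169]
tcp_rot: [1.972, 2.444, -0.003]
ft_force: [0.4, 0.2, -0.9]
grip_width: 0.0482
finger_force: 20.7
```

Call:
{"method": "apply_moves", "body": {
  "commands": [
    {"rx":0,"ry":0,"rz":0.005,"tx":-0.15,"ty":-0.01,"tz":0,"grip":52},
    {"rx":0,"ry":0,"rz":0.015,"tx":-0.35,"ty":-0.04,"tz":0,"grip":52},
    {"rx":0,"ry":0,"rz":0.03,"tx":-0.55,"ty":-0.06,"tz":0,"grip":52},
    {"rx":0,"ry":0,"rz":0.04,"tx":-0.75,"ty":-0.08,"tz":0,"grip":52},
    {"rx":0,"ry":0,"rz":0.045,"tx":-0.9,"ty":-0.1,"tz":0,"grip":52},
    {"rx":0,"ry":0,"rz":0.045,"tx":-0.93,"ty":-0.1,"tz":0,"grip":52},
    {"rx":0,"ry":0,"rz":0.045,"tx":-0.93,"ty":-0.1,"tz":0,"grip":52}
  ]
}}

```text
time_s: 13.15
ee_pos: [0.5454, -0.0595, 0.017]
tcp_rot: [-2.024, -2.402, -0.0]
ft_force: [-0.4, -0.3, -0.8]
grip_width: 0.0485
finger_force: 20.6
```

```bash
python3 - <<'E'
from h import *
from bench import snapshot
plan([(577-.17*50,-245+.985*50,16,99.8)])
im=snapshot("top");cv2.imwrite("pics/t6.png",cv2.resize(im[130:235,230:370,::-1],(800,600),interpolation=cv2.INTER_CUBIC))
r=rect(im,"yellow",.032,(230,150,350,240));print(r,cv2.boxPoints(r).round(0).tolist())
E
```

```text
t 13.15 p [545.4 -59.5  17. ] F [-0.4 -0.3 -0.8] w 48.5 yaw 99.75 tilt [-0.01  0.02] q [ 0.49  0.7  -0.57  1.95  0.6   0.67 -0.29]
(568.5, -195.75, 16, 99.8) -> tx -0.921 ty -0.002 tz 0.006 rz -0.001 rows~ 3
((538.634765625, -18.58139419555664), (81.90855407714844, 65.77256774902344), 10.66047191619873) [[492.0, 6.0], [504.0, -58.0], [585.0, -43.0], [573.0, 21.0]]
```

View pics/t6.png

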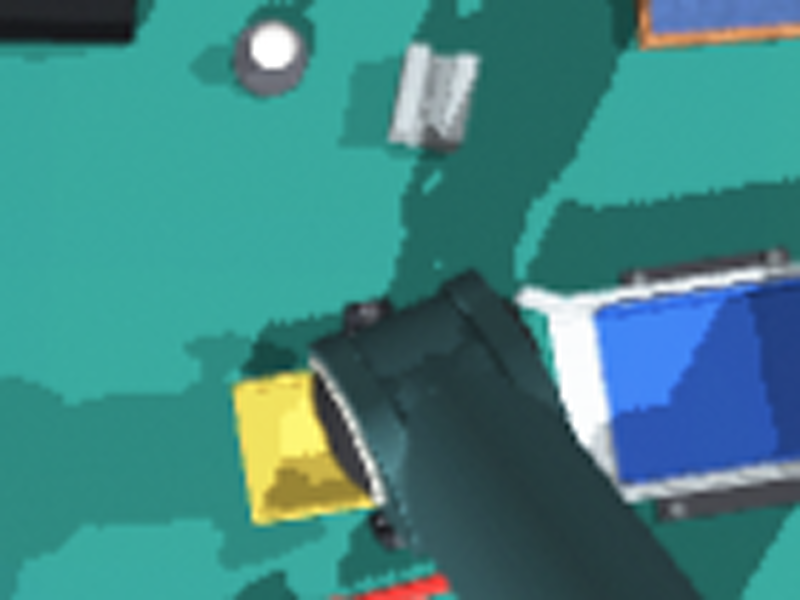

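The yellow tray, left edge about (240–255, 385–520), is on the dock axis with its yaw matched. Inserting it, rising 2 mm for each floor.

Call:
{"method": "apply_moves", "body": {
  "commands": [
    {"rx":0,"ry":0,"rz":0,"tx":-0.12,"ty":0,"tz":0,"grip":52},
    {"rx":0,"ry":0,"rz":0,"tx":-0.27,"ty":0,"tz":0,"grip":52},
    {"rx":0,"ry":0,"rz":0,"tx":-0.42,"ty":0,"tz":0,"grip":52},
    {"rx":0,"ry":0,"rz":0,"tx":-0.55,"ty":0,"tz":-0.002,"grip":52},
    {"rx":0,"ry":0,"rz":0,"tx":-0.67,"ty":0,"tz":-0.008,"grip":52},
    {"rx":0,"ry":0,"rz":0,"tx":-0.75,"ty":0,"tz":-0.013,"grip":52},
    {"rx":0,"ry":0,"rz":0,"tx":-0.82,"ty":0,"tz":-0.013,"grip":52}
  ]
}}

```text
time_s: 13.9
ee_pos: [0.5667, -0.1794, 0.0189]
tcp_rot: [-2.021, -2.405, -0.001]
ft_force: [0.1, 0.3, -2.1]
grip_width: 0.0484
finger_force: 20.5
```

Call:
{"method": "apply_moves", "body": {
  "commands": [
    {"rx":0,"ry":0,"rz":0,"tx":-0.08,"ty":0,"tz":-0.003,"grip":52},
    {"rx":0,"ry":0,"rz":0,"tx":-0.18,"ty":0,"tz":-0.008,"grip":52},
    {"rx":0,"ry":0,"rz":0,"tx":-0.28,"ty":0,"tz":-0.014,"grip":52},
    {"rx":0,"ry":0,"rz":0,"tx":-0.38,"ty":0,"tz":-0.014,"grip":52},
    {"rx":0,"ry":0,"rz":0,"tx":-0.48,"ty":0,"tz":-0.014,"grip":52},
    {"rx":0,"ry":0,"rz":0,"tx":-0.58,"ty":0,"tz":-0.014,"grip":52},
    {"rx":0,"ry":0,"rz":0,"tx":-0.62,"ty":0,"tz":-0.014,"grip":52}
  ]
}}

```text
time_s: 14.6
ee_pos: [0.5824, -0.275, 0.021]
tcp_rot: [2.026, 2.4, -0.001]
ft_force: [1.0, 0.4, 0.5]
grip_width: 0.0484
finger_force: 21.3
```

```bash
python3 - <<'E'
from h import *
plan([(577+.17*43.5,-245-.985*43.5,20,99.8)])
E
```

```text
t 14.6 p [ 582.4 -275.    21. ] F [1.  0.4 0.5] w 48.4 yaw 99.66 tilt [ 0.01 -0.06] q [ 0.79  0.81 -0.57  1.7   0.58  0.8   0.11]
(584.395, -287.84749999999997, 20, 99.8) -> tx -0.087 ty -0.002 tz 0.007 rz -0.002 rows~ 1
```

Call:
{"method": "apply_moves", "body": {
  "commands": [
    {"rx":0,"ry":0,"rz":0,"tx":-0.04,"ty":0,"tz":0,"grip":52},
    {"rx":0,"ry":0,"rz":0,"tx":-0.07,"ty":0,"tz":0,"grip":52},
    {"rx":0,"ry":0,"rz":0,"tx":-0.09,"ty":0,"tz":0,"grip":52},
    {"rx":0,"ry":0,"rz":0,"tx":-0.1,"ty":0,"tz":0,"grip":52},
    {"rx":0,"ry":0,"rz":0,"tx":-0.1,"ty":0,"tz":0,"grip":41},
    {"rx":0,"ry":0,"rz":0,"tx":-0.12,"ty":0,"tz":0,"grip":41},
    {"rx":0,"ry":0,"rz":0,"tx":-0.15,"ty":0,"tz":0,"grip":41},
    {"rx":0,"ry":0,"rz":0,"tx":-0.17,"ty":0,"tz":0,"grip":41}
  ]
}}

```text
time_s: 15.4
ee_pos: [0.5868, -0.298, 0.0212]
tcp_rot: [2.023, 2.403, -0.0]
ft_force: [0.3, -0.9, -0.5]
grip_width: 0.0412
finger_force: 0.0
```

Call:
{"method": "apply_moves", "body": {
  "commands": [
    {"rx":0,"ry":0,"rz":0,"tx":-0.02,"ty":0,"tz":0,"grip":41},
    {"rx":0,"ry":0,"rz":0,"tx":-0.03,"ty":0,"tz":0,"grip":41},
    {"rx":0,"ry":0,"rz":0,"tx":-0.03,"ty":0,"tz":0,"grip":41}
  ]
}}

```text
time_s: 15.7
ee_pos: [0.5875, -0.3021, 0.0211]
tcp_rot: [2.024, 2.403, -0.0]
ft_force: [0.3, -0.2, -0.5]
grip_width: 0.0415
finger_force: 0.0
```

```bash
python3 - <<'E'
from h import *
plan([(577+.17*60,-245-.985*60,20,99.8)])
E
```

```text
t 15.7 p [ 587.5 -302.1   21.1] F [ 0.3 -0.2 -0.5] w 41.5 yaw 99.79 tilt [-0.   -0.01] q [ 0.82  0.83 -0.57  1.66  0.58  0.83  0.16]
(587.2, -304.1, 20, 99.8) -> tx -0.013 ty -0.004 tz 0.007 rz -0.000 rows~ 1
```

Call:
{"method": "apply_moves", "body": {
  "commands": [
    {"rx":0,"ry":0,"rz":0,"tx":-0.02,"ty":0,"tz":0,"grip":41},
    {"rx":0,"ry":0,"rz":0,"tx":-0.04,"ty":0,"tz":0,"grip":41},
    {"rx":0,"ry":0,"rz":0,"tx":-0.05,"ty":0,"tz":0,"grip":41},
    {"rx":0,"ry":0,"rz":0,"tx":-0.05,"ty":0,"tz":0,"grip":41}
  ]
}}

```text
time_s: 16.1
ee_pos: [0.5883, -0.3046, 0.0208]
tcp_rot: [-2.017, -2.401, -0.004]
ft_force: [-3.3, 8.2, 2.5]
grip_width: 0.0412
finger_force: 4.4
```

The yellow stop falls at y = −304.6 mm, which matches the predicted home (3 mm short of the blue one). Retreating and planning the lever.

Call:
{"method": "apply_moves", "body": {
  "commands": [
    {"rx":0,"ry":0,"rz":0,"tx":0.08,"ty":0,"tz":0,"grip":30},
    {"rx":0,"ry":0,"rz":0,"tx":0.08,"ty":0,"tz":-0.3,"grip":10},
    {"rx":0,"ry":0,"rz":0,"tx":0.08,"ty":0,"tz":-0.6,"grip":0},
    {"rx":0,"ry":0,"rz":0,"tx":0.08,"ty":0,"tz":-0.7,"grip":0},
    {"rx":0,"ry":0,"rz":0,"tx":0.4,"ty":-0.4,"tz":-0.7,"grip":0},
    {"rx":0,"ry":0,"rz":0,"tx":0.7,"ty":-0.7,"tz":-0.7,"grip":0},
    {"rx":0,"ry":0,"rz":0,"tx":0.95,"ty":-0.95,"tz":-0.7,"grip":0},
    {"rx":0,"ry":0,"rz":0,"tx":0.95,"ty":-0.95,"tz":-0.7,"grip":0}
  ]
}}

```text
time_s: 16.9
ee_pos: [0.4215, -0.1918, 0.1257]
tcp_rot: [-2.023, -2.403, 0.002]
ft_force: [0.8, 0.4, 0.1]
grip_width: -0.0002
finger_force: 0.0
```

```bash
cat >> h.py <<'E'
O=np.array([576.3,-245.5]);th=np.radians(-80.2);a=np.array([np.cos(th),np.sin(th)]);b=np.array([-a[1],a[0]])
def lev(phi,r=80,ex=0,hx=10,hy=15):
    c=5+hx*abs(np.cos(phi))+hy*abs(np.sin(phi))+ex
    q=np.array([-98,-82])+r*np.array([-np.sin(phi),np.cos(phi)])+c*np.array([-np.cos(phi),-np.sin(phi)])
    return O+q[0]*a+q[1]*b
E
python3 - <<'E'
from h import *
from bench import snapshot
im=snapshot("top");r=rect(im,"yellow",.036,(310,160,400,240));print(r,cv2.boxPoints(r).round(0).tolist())
r=rect(im,"blue",.042,(310,160,400,240));print(cv2.boxPoints(r).round(0).tolist())
cv2.imwrite("pics/t7.png",cv2.resize(im[150:245,270:396,::-1],(800,600),interpolation=cv2.INTER_CUBIC))
s=lev(1.66,80,15)
plan([(*s,120,99.8),(*s,24,99.8)])
print("A");plan([(*lev(f),24,99.8) for f in(1.66,1.5,1.35,1.2,1.05,.9,.75,.6,.45,.3,.15,0,-.05)],[*s,24],99.8)
E
```

```text
((581.4099731445312, -265.6904296875), (78.42695617675781, 104.17774963378906), 9.33458423614502) [[534.0, -221.0], [551.0, -323.0], [629.0, -311.0], [612.0, -208.0]]
[[519.0, -200.0], [540.0, -329.0], [641.0, -312.0], [619.0, -183.0]]
t 16.95 p [ 414.4 -187.6  124.5] F [-7.6  3.5 -1.6] w -0.0 yaw 100.02 tilt [-0.6   0.04] q [ 0.99  0.42 -0.75  2.11  0.42  0.77  0.15]
(np.float64(423.60590436162715), np.float64(-94.80109121562907), 120, 99.8) -> tx 0.598 ty 0.168 tz 0.030 rz 0.004 rows~ 2
(np.float64(423.60590436162715), np.float64(-94.80109121562907), 24, 99.8) -> tx 0.000 ty -0.000 tz 0.640 rz -0.000 rows~ 2
A
t 16.95 p [ 414.4 -187.6  124.5] F [-7.6  3.5 -1.6] w -0.0 yaw 100.02 tilt [-0.6   0.04] q [ 0.99  0.42 -0.75  2.11  0.42  0.77  0.15]
(np.float64(438.10080519977276), np.float64(-90.94131794608013), 24, 99.8) -> tx 0.009 ty 0.100 tz 0.000 rz -0.000 rows~ 1
(np.float64(450.24374561886975), np.float64(-85.35743281334635), 24, 99.8) -> tx 0.023 ty 0.086 tz 0.000 rz -0.000 rows~ 1
(np.float64(460.9957960765785), np.float64(-81.90072309160234), 24, 99.8) -> tx 0.010 ty 0.074 tz 0
[... 553 characters left out ...]
64(-91.55715684116217), 24, 99.8) -> tx -0.053 ty 0.071 tz 0.000 rz -0.000 rows~ 1
(np.float64(531.9323632048372), np.float64(-99.64092287332701), 24, 99.8) -> tx -0.066 ty 0.062 tz 0.000 rz -0.000 rows~ 1
(np.float64(541.4874701092228), np.float64(-109.66348749372516), 24, 99.8) -> tx -0.076 ty 0.052 tz 0.000 rz -0.000 rows~ 1
(np.float64(549.3233410280358), np.float64(-121.38864818459297), 24, 99.8) -> tx -0.086 ty 0.038 tz 0.000 rz -0.000 rows~ 1
(np.float64(555.0955107972712), np.float64(-134.4893264696977), 24, 99.8) -> tx -0.093 ty 0.023 tz 0.000 rz -0.000 rows~ 1
(np.float64(556.3304702359378), np.float64(-137.60540557320175), 24, 99.8) -> tx -0.022 ty 0.004 tz 0.000 rz -0.000 rows~ 1
```

View pics/t7.png

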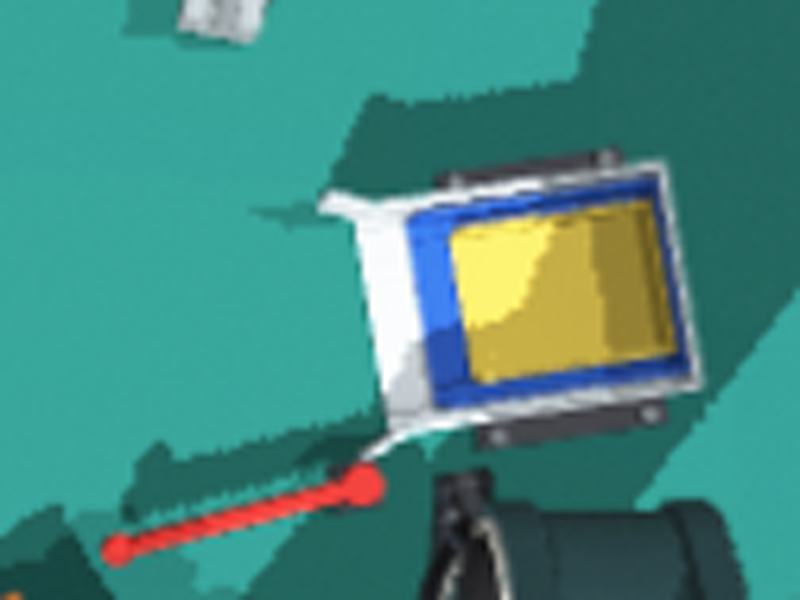

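Both trays are nested at the back: yellow inside blue, right edges at (650–690, 200–370). The lever is still open, tip at (118,550) and pivot at (362,485). Moving beside the lever.

Call:
{"method": "apply_moves", "body": {
  "commands": [
    {"rx":0,"ry":0,"rz":0,"tx":0.3,"ty":0.05,"tz":0,"grip":0},
    {"rx":0,"ry":0,"rz":0,"tx":0.61,"ty":0.1,"tz":0,"grip":0},
    {"rx":0,"ry":0,"rz":0,"tx":0.61,"ty":0.1,"tz":0,"grip":0},
    {"rx":0,"ry":0,"rz":0,"tx":0.61,"ty":0.1,"tz":0.2,"grip":0},
    {"rx":0,"ry":0,"rz":0,"tx":0.61,"ty":0.1,"tz":0.2,"grip":0}
  ]
}}

```text
time_s: 17.45
ee_pos: [0.4215, -0.1003, 0.0942]
tcp_rot: [-2.02, -2.401, 0.004]
ft_force: [-1.3, 0.2, -0.6]
grip_width: 0.0002
finger_force: 0.0
```

```bash
python3 - <<'E'
from h import *
plan([(*lev(1.66,80,15),24,99.8)])
E
```

```text
t 17.45 p [ 421.5 -100.3   94.2] F [-1.3  0.2 -0.6] w 0.2 yaw 99.85 tilt [-0.26  0.05] q [ 0.78  0.44 -0.73  2.18  0.47  0.68 -0.11]
(np.float64(423.60590436162715), np.float64(-94.80109121562907), 24, 99.8) -> tx 0.034 ty 0.020 tz 0.468 rz 0.001 rows~ 2
```

Call:
{"method": "apply_moves", "body": {
  "commands": [
    {"rx":0,"ry":0,"rz":0,"tx":0.03,"ty":0.02,"tz":0.25,"grip":0},
    {"rx":0,"ry":0,"rz":0,"tx":0.03,"ty":0.02,"tz":0.45,"grip":0},
    {"rx":0,"ry":0,"rz":0,"tx":0.03,"ty":0.02,"tz":0.47,"grip":0},
    {"rx":0,"ry":0,"rz":0,"tx":0.03,"ty":0.02,"tz":0.47,"grip":0}
  ]
}}

```text
time_s: 17.85
ee_pos: [0.4255, -0.0954, 0.0259]
tcp_rot: [-2.023, -2.403, 0.001]
ft_force: [0.0, 0.0, 0.4]
grip_width: -0.0001
finger_force: 0.0
```

Call:
{"method": "apply_moves", "body": {
  "commands": [
    {"rx":0,"ry":0,"rz":0,"tx":0.01,"ty":0.1,"tz":0,"grip":0},
    {"rx":0,"ry":0,"rz":0,"tx":0.03,"ty":0.19,"tz":0,"grip":0},
    {"rx":0,"ry":0,"rz":0,"tx":0.04,"ty":0.26,"tz":0,"grip":0},
    {"rx":0,"ry":0,"rz":0,"tx":0.04,"ty":0.34,"tz":0,"grip":0},
    {"rx":0,"ry":0,"rz":0,"tx":0.03,"ty":0.42,"tz":0,"grip":0},
    {"rx":0,"ry":0,"rz":0,"tx":0,"ty":0.5,"tz":0,"grip":0},
    {"rx":0,"ry":0,"rz":0,"tx":-0.04,"ty":0.57,"tz":0,"grip":0},
    {"rx":0,"ry":0,"rz":0,"tx":-0.09,"ty":0.64,"tz":0,"grip":0}
  ]
}}

```text
time_s: 18.65
ee_pos: [0.5232, -0.0925, 0.0254]
tcp_rot: [-2.023, -2.403, 0.0]
ft_force: [-1.3, -0.4, 0.5]
grip_width: -0.0002
finger_force: 0.7
```

```bash
python3 - <<'E'
from h import *
from bench import snapshot
plan([(*lev(0),24,99.8)]);print(lev(.6))
im=snapshot("scene");cv2.imwrite("pics/s8.png",cv2.resize(im[150:280,100:273,::-1],(800,600),interpolation=cv2.INTER_CUBIC))
E
```

```text
t 18.65 p [523.2 -92.5  25.4] F [-1.3 -0.4  0.5] w -0.2 yaw 99.82 tilt [-0.03  0.01] q [ 0.59  0.68 -0.6   1.98  0.61  0.67 -0.24]
(np.float64(555.0955107972712), np.float64(-134.4893264696977), 24, 99.8) -> tx -0.312 ty 0.162 tz 0.010 rz 0.000 rows~ 2
[521.05241191 -91.55715684]
```

View pics/s8.png

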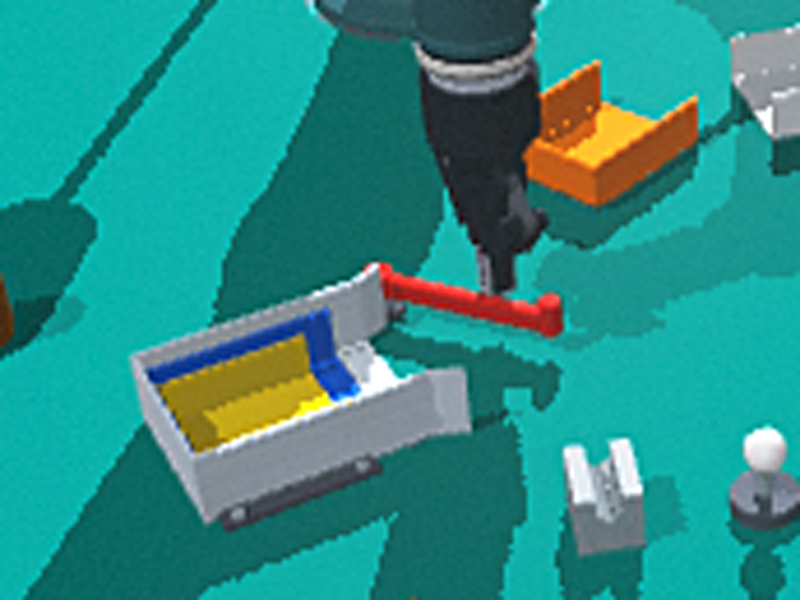

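The lever is swinging with the finger: tip at (550,315), pivot at (378,272). Finishing the sweep.

Call:
{"method": "apply_moves", "body": {
  "commands": [
    {"rx":0,"ry":0,"rz":0,"tx":-0.065,"ty":0.06,"tz":0,"grip":0},
    {"rx":0,"ry":0,"rz":0,"tx":-0.14,"ty":0.11,"tz":0,"grip":0},
    {"rx":0,"ry":0,"rz":0,"tx":-0.22,"ty":0.15,"tz":0,"grip":0},
    {"rx":0,"ry":0,"rz":0,"tx":-0.3,"ty":0.16,"tz":0,"grip":0},
    {"rx":0,"ry":0,"rz":0,"tx":-0.32,"ty":0.16,"tz":0,"grip":0},
    {"rx":0,"ry":0,"rz":0,"tx":-0.33,"ty":0.16,"tz":0,"grip":0}
  ]
}}

```text
time_s: 19.3
ee_pos: [0.5555, -0.1358, 0.0258]
tcp_rot: [2.023, 2.403, 0.005]
ft_force: [0.6, 6.2, -0.9]
grip_width: 0.0003
finger_force: 2.9
```

```bash
python3 - <<'E'
from h import *
from bench import snapshot
plan([(*lev(0),24,99.8)])
im=snapshot("scene")
m=blob(im,"red");k=np.zeros_like(m);k[180:250,170:250]=255;m&=k
P=np.array([plane("scene",p,.03)[:2]*1000 for p in np.argwhere(m)[:,::-1]]).astype(np.float32)
r=cv2.minAreaRect(P);print(r,cv2.boxPoints(r).round().tolist())
v=cv2.fitLine(P,cv2.DIST_HUBER,0,.01,.01).ravel();print("line deg",np.degrees(np.arctan(v[1]/v[0])),"shut would be 9.8")
E
```

```text
t 19.3 p [ 555.5 -135.8   25.8] F [ 0.6  6.2 -0.9] w 0.3 yaw 99.82 tilt [0.14 0.15] q [ 0.64  0.72 -0.6   1.89  0.6   0.72 -0.14]
(np.float64(555.0955107972712), np.float64(-134.4893264696977), 24, 99.8) -> tx 0.009 ty -0.001 tz 0.012 rz 0.000 rows~ 1
((545.0803833007812, -150.77890014648438), (156.99710083007812, 19.972578048706055), 10.160709381103516) [[466.0, -155.0], [470.0, -174.0], [624.0, -147.0], [621.0, -127.0]]
line deg 9.205368 shut would be 9.8
```

The lever is at its stop: 6 N, with its line at about 9–10° against 9.8° for shut. One small press, then retreat.

Call:
{"method": "apply_moves", "body": {
  "commands": [
    {"rx":0,"ry":0,"rz":0,"tx":-0.02,"ty":0,"tz":0,"grip":0},
    {"rx":0,"ry":0,"rz":0,"tx":-0.02,"ty":0,"tz":0,"grip":0},
    {"rx":0,"ry":0,"rz":0,"tx":-0.02,"ty":0,"tz":0,"grip":0}
  ]
}}

```text
time_s: 19.65
ee_pos: [0.5553, -0.136, 0.0258]
tcp_rot: [-2.019, -2.404, -0.007]
ft_force: [0.2, 8.9, -0.3]
grip_width: 0.0002
finger_force: 4.5
```

Call:
{"method": "apply_moves", "body": {
  "commands": [
    {"rx":0,"ry":0,"rz":0,"tx":0.1,"ty":0,"tz":0,"grip":0},
    {"rx":0,"ry":0,"rz":0,"tx":0.3,"ty":0,"tz":0,"grip":0},
    {"rx":0,"ry":0,"rz":0,"tx":0.4,"ty":0,"tz":-0.3,"grip":0},
    {"rx":0,"ry":0,"rz":0,"tx":0.7,"ty":0,"tz":-0.6,"grip":0},
    {"rx":0,"ry":0,"rz":0,"tx":1,"ty":0,"tz":-0.8,"grip":0},
    {"rx":0,"ry":0,"rz":0,"tx":1,"ty":0,"tz":-0.9,"grip":0},
    {"rx":0,"ry":0,"rz":0,"tx":1,"ty":0,"tz":-0.9,"grip":0}
  ]
}}

```text
time_s: 20.35
ee_pos: [0.531, 0.0111, 0.1645]
tcp_rot: [2.014, 2.404, 0.006]
ft_force: [0.5, 0.5, -0.4]
grip_width: 0.0002
finger_force: 0.0
```

```bash
python3 - <<'E'
from h import *
from bench import snapshot
plan([])
im=snapshot("top");cv2.imwrite("pics/t9.png",cv2.resize(im[150:245,270:396,::-1],(800,600),interpolation=cv2.INTER_CUBIC))
m=blob(im,"red");k=np.zeros_like(m);k[150:245,270:396]=255;m&=k
P=np.array([plane("top",p,.034)[:2]*1000 for p in np.argwhere(m)[:,::-1]]).astype(np.float32)
v=cv2.fitLine(P,cv2.DIST_HUBER,0,.01,.01).ravel();print("line deg",np.degrees(np.arctan(v[1]/v[0])))
for c,z in(("yellow",.036),("blue",.042)):print(cv2.boxPoints(rect(im,c,z,(310,160,400,240))).round(0).tolist())
E
```

```text
t 20.35 p [531.   11.1 164.5] F [ 0.5  0.5 -0.4] w 0.2 yaw 100.09 tilt [ 0.41 -0.06] q [ 0.53  0.48 -0.77  1.92  0.42  0.9  -0.27]
line deg 9.309738
[[534.0, -221.0], [551.0, -323.0], [629.0, -311.0], [612.0, -208.0]]
[[519.0, -200.0], [540.0, -329.0], [641.0, -312.0], [619.0, -183.0]]
```

View pics/t9.png

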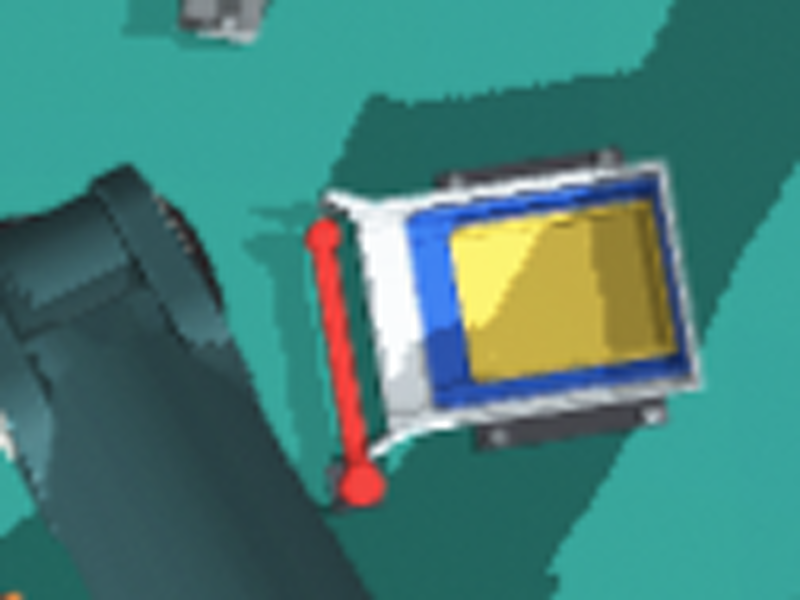

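The lever lies shut across the mouth, from (322,238) to (362,485). Both trays are home and have not moved, and the arm is clear. Handing in.

```bash
python3 -c "
from bench import order
print(order.finish_job())"
```

```text
the job is handed in; nothing more can be done
None
```

The job is handed in at about 20 s: by the contact forces and the last pictures, the blue tray is home in the dock, the yellow is home inside it, and the red lever is shut; the hand-in returned no verdict.

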